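# Open the culture cabinet with the hook pole

### The job

Take the hook pole from the rack, put its hook down into the steel ring high on the cabinet's hatch, and pull the hatch down with it until it is open as far as it goes. Then unhook the pole and lay it back across both rails of the rack, hook pointing down, the way it lay before; leave the hatch open.

Things in the scene. Friction and masses are not known exactly. Their poses are not given: they have to be found in the camera images.
- pole: The hook pole: wooden handle 22 x 22 x 220 mm, thin rod, at its end an 8 mm hook finger at right angles, pointing down. Its neighbours end in a paddle and a ball. Origin: middle of the finger; x along the pole from handle to hook, z up. Finger tip 25 mm below the origin, pole axis 25 mm above. Grip the handle across y at its middle: x = -240, z = +25 mm (free for 60 mm each way). 0.15 kg.
- ring (a point): Centre of the steel ring on the hatch's front: hole 44 mm, bar 6 mm thick, 38 mm off the face, 15 mm under the hatch's top edge. It turns with the hatch; when shut it lies level: x points into the cabinet (the hatch opens to -x), y along the hinge, z up (ring's axis). Hinge line (hatch's lower edge) at x = +48, z = -190 mm in this frame, 45 mm above the table.
- hatch (a joint): Opening angle in rad of the hatch (clear panel in a wooden frame, 266 mm wide, 205 mm high, hinged along its lower edge): 0 shut and upright, growing as its top comes forward and down, stop at 0.85. Starts shut or slightly ajar. The stiff hinge holds it where it is left; 2 to 3 N at the ring moves it.
- rack: Fixed pole rack, base 190 x 300 mm; origin middle of its underside, on the table. Two rails along y at x = -80 and +80 mm, 22 mm thick, flat tops 60 mm up. Pins 8 mm thick, 22 mm high at y = -135, -45, 45, 135 mm make three bays, one pole in each, laid along x with the hook to +x, handle's middle near x = 0, its axis 71 mm above the table.

How it is judged:
On the way, in this order (a step that is already met when the one before it is completed fails the run):
1. the hook finger is through the ring, the hatch not yet open (distance between pole and ring below 0.03 m and value of joint hatch below 0.35 rad), for 0.1 s.
2. the hatch is pulled open with the hook in the ring (distance between pole and ring below 0.035 m and value of joint hatch above 0.7 rad), for 0.1 s.
At the end, for the whole second after the job is handed in: The hatch stands open by more than 0.7 rad; the hook pole rests still across both rails of the rack (height within 12 mm of where it lay), hook pointing down within 10 degrees, along the rack within 14 degrees, hook end to the rack's +x end and within 50 mm of its place lengthwise (value of joint hatch above 0.7 rad and z of pole in the frame of rack between 0.034 and 0.058 m and x of pole in the frame of rack between 0.19 and 0.29 m and y of pole in the frame of rack between -0.14 and 0.14 m and angle between pole's own z axis and vertical below 0.18 rad and angle between the x axis of pole and the x axis of rack, either way round below 0.25 rad and linear speed of pole below 0.03 m/s); the robot touches nothing.
It also fails if it takes over 51 s, if anything falls off the work surface, if the arm or the gripper's body presses on something with over 40 N, if the wrist force passes 120 N, or if a joint passes its speed limit or range.

### The arm

A 7-joint arm with a two-finger parallel gripper is mounted at the origin on the work surface. World frame = base frame: x ahead of the robot, y to its left, z up, the work surface at z = 0. Lengths are in m, angles in rad, forces in N, time in s.
With the tool pointing down it reaches from about 0.35 to 0.9 m from the base axis. Payload 19.9 kg.
Tool frame: the origin (TCP) lies between the finger pads; the fingertips stand 19 mm ahead of it and the grasp point (between the pads) is the TCP; z points along the fingers, y is the line along which they close (so a half turn about z gives the same grasp; the last joint's range is limited). The gripper opens to 94 mm and grips with 3 to 60 N. Pads are 16 mm wide; open, the fingers measure 119 mm over their backs; the gripper's body (75 mm by 177 mm) begins 78 mm behind the grasp point.
Start: joints at [-0.042, 0.417, -0.01, 1.614, 0.005, 1.111, -0.053], TCP at [0.625, 0, 0.224] pointing down, gripper open.
Joint ranges: [-2.81, 2.81], [-0.39, 2.02], [-1.27, 1.25], [0.06, 2.57], [-1.19, 4.33], [0.19, 2], [-2.82, 2.82]. Speed limits (rad/s): [1.89, 1.89, 2.39, 2.39, 3.01, 3.01, 3.01].

### API

Orientations are given as a 3x3 rotation matrix whose columns are the frame's x, y, z axes.
In Python, from rig import robot gives the robot as it stands. Calls block until the motion is done:
- robot.move_ptp(position, orientation): joint-space move of the TCP to a pose.
- robot.move_linear(position, velocity=0.15, frame=None, threshold=None): straight line of the TCP; frame=None keeps the orientation; velocity is the mean speed in m/s. With threshold (N) it stops when the force on the tool has changed by that much, and returns True; else False.
- robot.goto_joints(angles): joint-space move.
- robot.gripper_to(opening): finger opening in m; the grip force is fixed at half the most; returns when the fingers have stopped.
- robot.pause(seconds).
- robot.ik(position, orientation): joint angles nearest the present ones, or None.
- robot.get_state(): the state.
- robot.grab_frame(name): name is "scene" or "side" or "wrist"; returns the picture (420x560x3 uint8, red, green, blue); there is no depth.
- robot.camera_info(name): a dict with "fx", "fy", "cx", "cy" (pixels), "rvec" (rotation vector, rad) and "tvec" (3), from world to camera coordinates, as OpenCV has them. Camera axes: x right, y down, z forward; pixel columns grow to the right and rows downward; lengths in m; the calibration is good to about 2 mm. The wrist camera is an equidistant fisheye: a pixel r from the principal point sees the ray r / f radians off the axis. A picture is of the moment at which its call begins: read the wrist's pose just before it. camera_info takes no time and is no camera call; for the wrist camera it gives the pose at the moment of the call.
A pose or a line that the arm cannot do raises robot.PlanningError and nothing moves.
- robot.sign_off(): hands the job in; it is judged then, once.
The state is a dict: "time": time; "qpos": joint angles; "joint_vel": joint speeds; "effort": joint torques, N m; "ee_pos": TCP position; "tool_rot": TCP orientation; "force": force on the tool from outside, world axes, zero at the start; "moment": the same for the moment, N m; "opening": finger opening in m; "grasp_force": force on a finger pad.
Only numpy, scipy, OpenCV 4.12 (cv2) and the standard library are available. Lean on these libraries where they do the work, as an engineer would, in place of code of your own. Each camera call takes 0.05 s, during which the arm holds its last target. There are 200 camera calls.

## Working session

There is one attempt and no reset: what is moved stays moved. The work goes in short steps, each a Python script; the robot and the scene stay as the last script left them, time stands still between calls to the robot, and variables do not carry over. Pictures are saved under pics/ and viewed, at most 12 in all, crops included, and the job is handed in when it is done.

```bash
mkdir -p pics; ls
python3 - <<'E'
from rig import robot
import cv2
for n in ["scene","side","wrist"]:
    i=robot.grab_frame(n); cv2.imwrite(f"pics/{n}0.png",i[...,::-1]); print(n,robot.camera_info(n))
a=cv2.imread("pics/scene0.png")
s=robot.get_state();print(s)
E
```

```text
pics
scene {'fx': 423.4251758007851, 'fy': 423.4251758007851, 'cx': 277.0080045190532, 'cy': 205.4681867821774, 'rvec': array([ 1.68984303,  1.72437602, -0.76887281]), 'tvec': array([-0.08287292, -0.22256655,  1.45663061])}
side {'fx': 509.8850566439353, 'fy': 509.8850566439353, 'cx': 283.55369591960425, 'cy': 205.84412128100914, 'rvec': array([ 2.18600384, -0.50312378,  0.26952386]), 'tvec': array([-0.45585555,  0.3220914 ,  0.77357848])}
wrist {'fx': 325.19226210127806, 'fy': 325.19226210127806, 'cx': 277.40448384406943, 'cy': 207.81020603051758, 'rvec': array([-2.86631685e+00,  1.43091467e-03,  2.79823841e-03]), 'tvec': array([-0.6249413 , -0.02813916,  0.39148852])}
{'time': 0.15, 'qpos': array([-0.0414801 ,  0.41785734, -0.01028112,  1.61404371,  0.00470372,
        1.11075554, -0.05300081]), 'joint_vel': array([ 0.00120148, -0.00017163,  0.00015961, -0.00065679, -0.00075496,
       -0.00033366, -0.00065619]), 'effort': array([ 7.99236568e-04, -8.51532197e+01,  6.39362633e-01, -4.26137459e+01,
       -4.88919730e-02,  1.71691604e-02,  1.51774425e-04]), 'ee_pos': array([ 6.24701672e-01, -3.52775246e-05,  2.23953034e-01]), 'tool_rot': array([[ 3.13197775e-05,  9.99999462e-01, -1.03641134e-03],
       [ 9.99999995e-01, -3.14187429e-05, -9.54723994e-05],
       [-9.55049108e-05, -1.03640834e-03, -9.99999458e-01]]), 'force': array([ 0.37313715,  0.37437584, -0.65949441]), 'moment': array([-0.00043492, -0.05619342, -0.01107574]), 'grasp_force': 0.0, 'opening': 0.09418095654060196}
```

View pics/scene0.png

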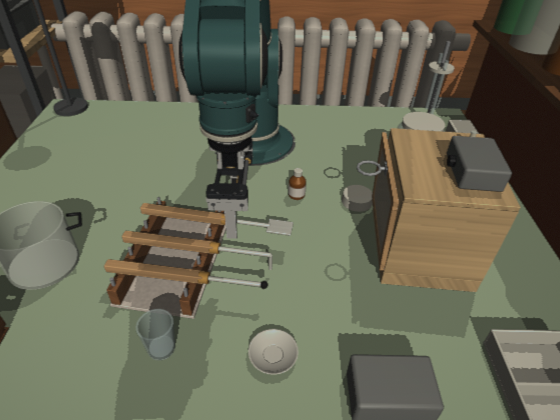

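View pics/side0.png

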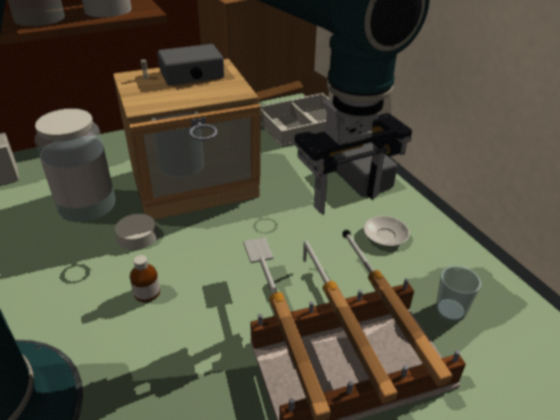

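The hook pole is the middle one: its hook is at about scene (270,258) and side (306,246). The ring is at about scene (370,168) and side (204,131). I'll enlarge both areas.

Run:
```python
import cv2,numpy as np
a=cv2.imread("pics/scene0.png");b=cv2.imread("pics/side0.png")
R=lambda i,x,y,w,h,W,H:cv2.resize(i[y:y+h,x:x+w],(W,H),interpolation=cv2.INTER_CUBIC)
# A: scene rack 100..300,190..320 x4 ; 
cv2.imwrite("pics/A.png",R(a,100,190,200,130,800,520))
# B: top: scene ring/cabinet 340..540,120..290 (x2... ), side cabinet
l=R(a,350,120,130,195,400,600); r=R(b,110,90,100,150,400,600)
cv2.imwrite("pics/B.png",np.hstack([l,r]))
cv2.imwrite("pics/C.png",R(b,240,220,230,172,800,598))
```

```text
(no output)
```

View pics/A.png

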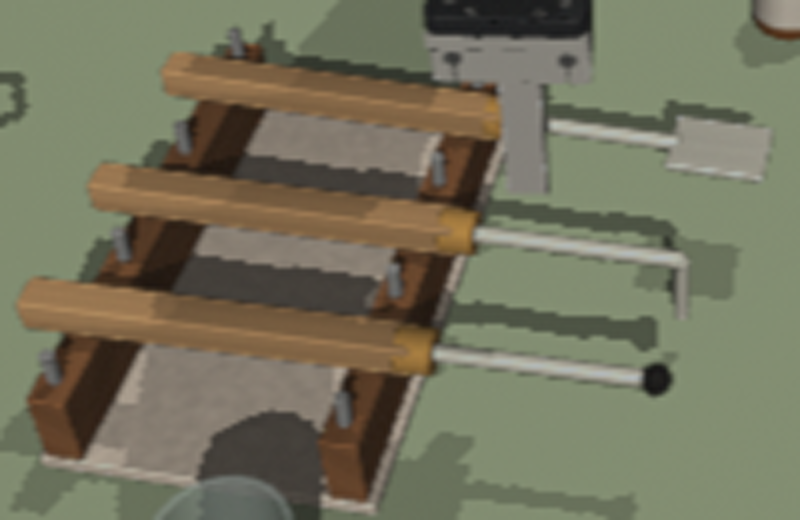

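View pics/B.png

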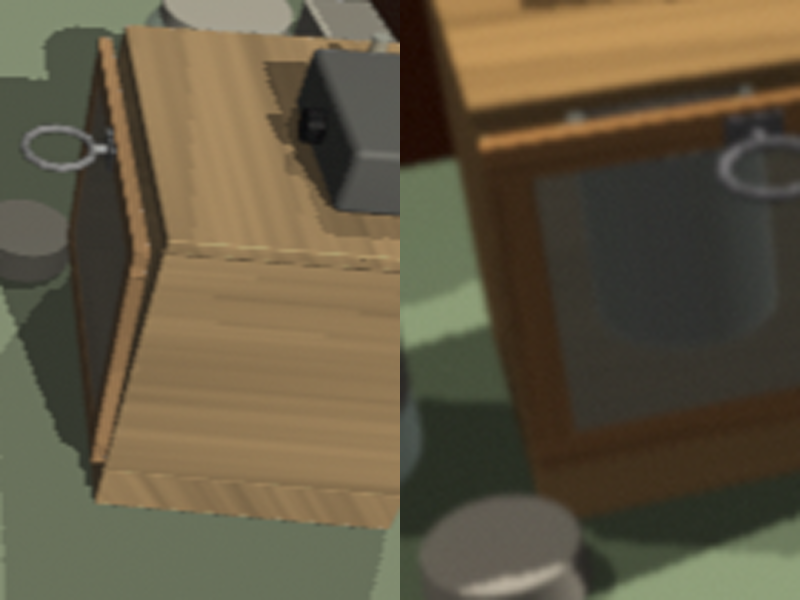

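View pics/C.png

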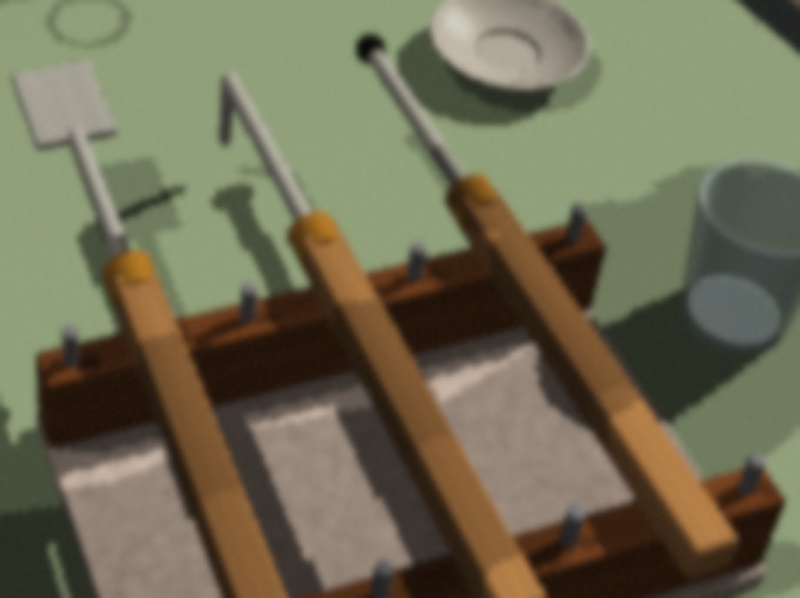

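```bash
cat > h.py <<'E'
import numpy as np,cv2
from scipy.optimize import least_squares
SC=dict(rvec=[1.68984303,1.72437602,-0.76887281],tvec=[-0.08287292,-0.22256655,1.45663061],K=[[423.42518,0,277.008],[0,423.42518,205.46819],[0,0,1]])
SD=dict(rvec=[2.18600384,-0.50312378,0.26952386],tvec=[-0.45585555,0.3220914,0.77357848],K=[[509.88506,0,283.5537],[0,509.88506,205.84412],[0,0,1]])
def proj(c,X): return cv2.projectPoints(np.atleast_2d(np.array(X,float)),np.array(c['rvec'],float),np.array(c['tvec'],float),np.array(c['K'],float),None)[0].reshape(-1,2)
def P(c): return np.array(c['K'])@np.c_[cv2.Rodrigues(np.array(c['rvec']))[0],c['tvec']]
def tri(a,b):
    X=cv2.triangulatePoints(P(SC),P(SD),np.array(a,float).reshape(2,1),np.array(b,float).reshape(2,1));X=(X[:3]/X[3])[:,0]
    return X, proj(SC,X)[0]-a, proj(SD,X)[0]-b
A=lambda p:np.array([100,190])+(np.array(p,float)+.5)/4-.5
C=lambda p:np.array([240,220])+(np.array(p,float)+.5)*.2875-.5
BL=lambda p:np.array([350,120])+(np.array(p,float)+.5)*.325-.5
BR=lambda p:np.array([110,90])+(np.array(p,float)-[400,0]+.5)*.25-.5
def rz(a): return np.array([[np.cos(a),-np.sin(a),0],[np.sin(a),np.cos(a),0],[0,0,1]])
E
python3 - <<'E'
from h import *
np.set_printoptions(precision=4,suppress=True)
for n,a,b in [("bend",(683,259),(231,78)),("tip",(683,316),(225,140)),("rod0",(477,236),(302,213))]: print(n,*tri(A(a),C(b)))
print("ring",*tri(BL((59,148)),[203.5,132]))
print("hatch topL",*tri(BL((105,40)),BR((483,145))))
# rack
ps=[((235,35),-80,135),((183,125),-80,45),((122,232),-80,-45),((48,355),-80,-135),((438,158),80,45),((393,268),80,-45),((345,398),80,-135)]
pd=[((70,335),80,135),((248,292),80,45),((417,252),80,-45),((578,212),80,-135),((382,570),-80,45),((573,513),-80,-45),((755,463),-80,-135)]
def f(q):
    g=lambda l:np.array([[x,y,82] for _,x,y in l])/1e3@rz(q[2]).T+[q[0],q[1],0]
    return np.r_[proj(SC,g(ps))-[A(p[0]) for p in ps],proj(SD,g(pd))-[C(p[0]) for p in pd]].ravel()
s=least_squares(f,[.6,-.3,1.57],loss='soft_l1');print("rack",s.x,f(s.x).reshape(-1,2))
# ring + hatch: q = ring-shut x,y, yaw, angle ; points in shut frame, hinge (48,-190)
pts=lambda q,L:np.array([[.048-(.048-x)*np.cos(q[3])+(z+.19)*-np.sin(q[3]), y, -.19+(z+.19)*np.cos(q[3])-(.048-x)*np.sin(q[3])] for x,y,z in L])@rz(q[2]).T+[q[0],q[1],.235]
th=np.linspace(0,2*np.pi,73);ringo=[(.025*np.cos(t),.025*np.sin(t),0) for t in th]
def g(q):
    r=pts(q,ringo);e=proj(SC,r);d=proj(SD,r)
    c=pts(q,[(.038,.133,.015),(.038,-.133,.015)])
    # ring outer extents: scene left, top, bottom; side left, bottom
    return np.r_[e[:,0].min()-BL((24,0))[0],e[:,1].min()-BL((0,128))[1],e[:,1].max()-BL((0,166))[1],d[:,0].min()-BR((722,0))[0],d[:,1].max()-BR((0,192))[1],d[:,1].min()-BR((0,138))[1],(proj(SC,c[0])-BL((103,38))).ravel(),(proj(SC,c[1])-BL((137,272))).ravel(),(proj(SD,c[0])-BR((483,148))).ravel()]
s=least_squares(g,[.5,.15,1.5,.05],x_scale=.01,diff_step=1e-5);print("hatch",s.x,g(s.x)); print("ringc",pts(s.x,[(0,0,0)]))
E
```

```text
bend [0.5924 0.0726 0.0724] [-0.1261  0.1055] [-0.1014 -0.0846]
tip [0.5919 0.0736 0.0234] [ 0.1075 -0.087 ] [0.0869 0.0699]
rod0 [ 0.5758 -0.0412  0.0752] [ 1.9608 -1.433 ] [1.773  1.2548]
ring [0.472  0.2891 0.2334] [-0.0047  0.0066] [-0.0037 -0.0052]
hatch topL [0.3439 0.3432 0.2489] [ 0.1433 -0.2359] [0.1261 0.2037]
rack [ 0.5546 -0.1608  1.4271] [[-0.1536 -1.4713]
 [-0.712  -0.608 ]
 [-0.9332 -0.6987]
 [-0.2528 -0.7429]
 [-0.2364 -0.8343]
 [-0.1203 -0.6288]
 [-0.9762 -1.1381]
 [-0.3068 -0.7232]
 [-0.0571 -0.8223]
 [ 0.09   -1.132 ]
 [ 0.0527 -0.8397]
 [ 0.2541 -0.3638]
 [ 0.5567 -0.074 ]
 [ 0.2029 -0.851 ]]
hatch [0.4745 0.2919 1.4746 0.0091] [ 0.8403  0.2804  1.038   1.4475 -0.1573  0.5648 -0.0249  0.3824  0.0122
 -5.6274  1.2205 -0.6295]
ringc [[0.4743 0.2902 0.2346]]
```

```bash
cat >> h.py <<'E'
def tool(a): c,s=np.cos(a),np.sin(a); return np.array([[c,s,0],[s,-c,0],[0,0,-1.]])
def tcp(o,a): return np.array(o)+[-.24*np.cos(a),-.24*np.sin(a),.025]
E
python3 - <<'E'
from h import *
from rig import robot
a=1.42; g=np.array([.556,-.164,.071]); T=tool(a)
robot.move_ptp(g+[0,0,.11],T)
robot.move_linear(g,.12)
robot.gripper_to(0.0)
s=robot.get_state();print(s['time'],s['opening'],s['grasp_force'],s['ee_pos'],s['force'])
robot.move_linear(g+[0,0,.2],.15)
# stand short of the ring, above
b=1.45
robot.move_linear(tcp([.472-.09*np.cos(b),.289-.09*np.sin(b),.290],b),.2,tool(b))
s=robot.get_state();print(s['time'],s['opening'],s['ee_pos'])
i=robot.grab_frame("scene");j=robot.grab_frame("side")
R=lambda i,x,y,w,h,W,H:cv2.resize(i[y:y+h,x:x+w],(W,H),interpolation=cv2.INTER_CUBIC)[...,::-1]
cv2.imwrite("pics/D.png",np.hstack([R(i,280,100,140,210,400,600),R(j,120,80,140,210,400,600)]))
E
```

```text
3.075 0.021690503748842474 29.99925971031189 [ 0.5560559  -0.16401111  0.07101278] [-0.57461979 -0.13322773  0.56798384]
5.6167 0.02185508831251195 [ 0.43263076 -0.03926271  0.31469811]
```

View pics/D.png

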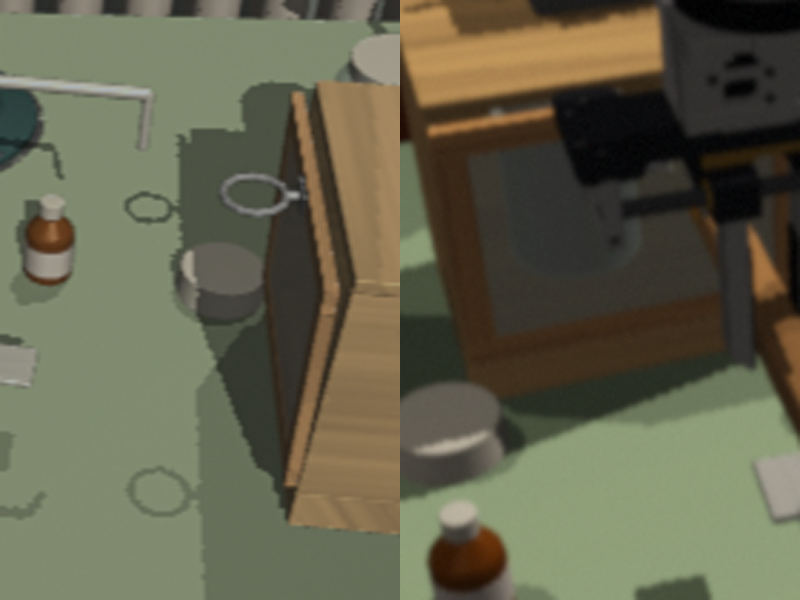

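The hook hangs at scene (332,133), with its tip at (330,151). The ring centre is at (369,168), and the gripper blocks the side view. I'll compare this with the prediction from the tool pose.

Run:
```python
from h import *
np.set_printoptions(precision=3,suppress=True)
b=1.45;o=np.array([.472-.09*np.cos(b),.289-.09*np.sin(b),.290])
D=lambda p:np.array([280,100])+(np.array(p)+.5)*.35-.5
print(proj(SC,[o+[0,0,.025],o-[0,0,.025],o-.12*np.array([np.cos(b),np.sin(b),-.025/.12])]))
print(D((150,95)),D((143,148)),"rod",D((0,80)))
print(proj(SC,[[.472,.289,.2334],[.472,.289,.2454]]),D((256,194)))
from rig import robot
i=robot.grab_frame("wrist");c=robot.camera_info("wrist");print(c)
cv2.imwrite("pics/W.png",i[...,::-1])
X=np.array([[.472,.289,.2334],o-[0,0,.025]])@cv2.Rodrigues(c['rvec'])[0].T+c['tvec']
r=np.hypot(X[:,0],X[:,1]);t=np.arctan2(r,X[:,2])*c['fx']/r
print(X[:,0]*t+c['cx'],X[:,1]*t+c['cy'])
```

```text
[[332.355 132.624]
 [329.967 152.3  ]
 [276.569 127.833]]
[332.175 132.925] [329.725 151.475] rod [279.675 127.675]
[[368.798 167.76 ]
 [369.672 163.356]] [369.275 167.575]
{'fx': 325.19226210127806, 'fy': 325.19226210127806, 'cx': 277.40448384406943, 'cy': 207.81020603051758, 'rvec': array([-2.861,  0.176,  0.027]), 'tvec': array([-0.434, -0.04 ,  0.482])}
[275.556 275.314] [-144.699  -96.166]
```

View pics/W.png

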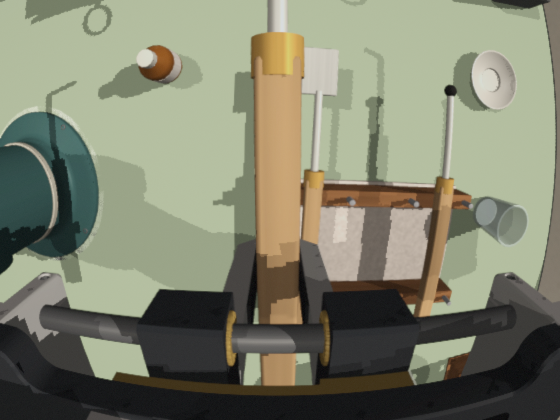

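The wrist view shows the pole held squarely, and the hook matches the prediction to within 1 px. Next I'll insert the hook.

Run:
```python
from h import *
from rig import robot
b=1.47;T=tool(b);r=np.array([.4725,.289,.2335])
robot.move_linear(tcp(r+[0,0,.062],b),.12,T)
hit=robot.move_linear(tcp(r+[0,0,-.005],b),.08,None,6)
s=robot.get_state();print(hit,s['time'],s['ee_pos']-tcp(r,b),s['force'],s['opening'])
i=robot.grab_frame("scene")
cv2.imwrite("pics/E.png",cv2.resize(i[110:250,300:440],(600,600),interpolation=cv2.INTER_CUBIC)[...,::-1])
```

```text
False 7.65 [ 2.57342296e-04  3.12579369e-05 -4.56327055e-03] [ 0.19062425  0.79001296 -2.02934663] 0.021739684641984666
```

View pics/E.png

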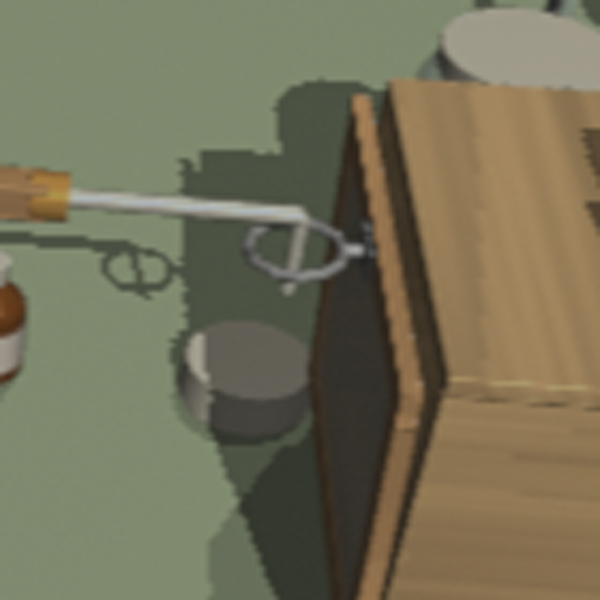

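The finger is through the ring. Next I'll pull along the hatch's arc.

Run:
```python
from h import *
from rig import robot
b=1.47;r=np.array([.4725,.289,.2335]);d=np.array([np.cos(b),np.sin(b),0]);t0=.03
cen=lambda t:np.array([-.048*np.cos(t)-.19*np.sin(t),.045+.19*np.cos(t)-.048*np.sin(t)])
c0=cen(t0)
for t in np.r_[np.linspace(.1,.8,8),.86]:
    c=cen(t); x=c[0]-c0[0]-.025*np.cos(t)+.007; z=c[1]-.004-.011*t/.85
    p=r+d*x; p[2]=z
    hit=robot.move_linear(tcp(p,b),.06,None,25)
    s=robot.get_state();print(round(t,2),hit,round(s['time'],2),(s['ee_pos']-tcp(p,b)).round(4),s['force'].round(1),round(s['opening'],4))
    if hit: break
i=robot.grab_frame("scene");j=robot.grab_frame("side")
R=lambda i,x,y,w,h,W,H:cv2.resize(i[y:y+h,x:x+w],(W,H),interpolation=cv2.INTER_CUBIC)[...,::-1]
cv2.imwrite("pics/F.png",np.hstack([R(i,260,110,160,240,400,600),R(j,120,80,160,240,400,600)]))
```

```text
0.1 False 8.38 [ 0.0001 -0.0001  0.0001] [ 0.2 -0.6 -0.4] 0.0218
0.2 False 8.86 [-0.0001 -0.0003 -0.0001] [-1.1  0.7 -1.3] 0.0216
0.3 False 9.33 [-0.0001 -0.0003 -0.0001] [ 0.8  0.2 -1.4] 0.0221
0.4 False 9.81 [-0.0001 -0.0003 -0.0002] [-0.5 -0.3 -1.4] 0.022
0.5 False 10.28 [-0.0001 -0.0003 -0.0002] [ 0.9 -0.3 -1.6] 0.0218
0.6 False 10.76 [-0.0002 -0.0003 -0.0002] [ 0.   0.3 -0.7] 0.0218
0.7 False 11.24 [-0.0002 -0.0003 -0.0002] [ 1.2 -0.6 -1.7] 0.0218
0.8 False 11.72 [-0.0002 -0.0001 -0.0002] [ 0.   0.5 -0.4] 0.0217
0.86 False 12.07 [ 0.0001  0.0008 -0.0004] [ 1.   8.9 -2.3] 0.022
```

View pics/F.png

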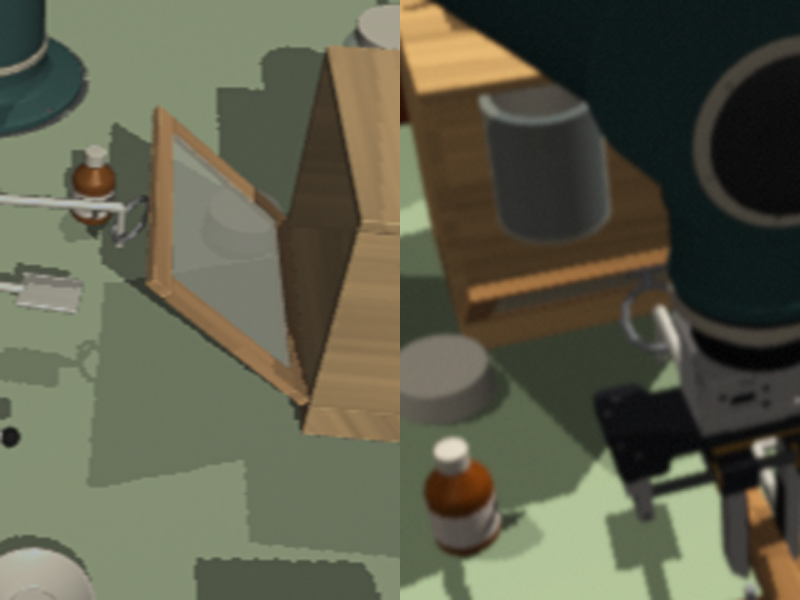

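The hatch is at its stop, with the force rising to 9 N. Next I'll unhook.

Run:
```python
from h import *
from rig import robot
b=1.47;d=np.array([np.cos(b),np.sin(b),0])
p=np.array(robot.get_state()['ee_pos'])
h1=robot.move_linear(p+.007*d,.03)
print(robot.get_state()['force'])
h2=robot.move_linear(p+.007*d+[0,0,.05],.05,None,6)
s=robot.get_state();print(h2,s['ee_pos']-p,s['force'])
if not h2:
    robot.move_linear(p-.03*d+[0,0,.06],.1,None,6)
    robot.move_linear(p-.10*d+[0,0,.08],.2)
i=robot.grab_frame("scene");print(robot.get_state()['time'])
cv2.imwrite("pics/G.png",cv2.resize(i[100:310,180:460],(800,600),interpolation=cv2.INTER_CUBIC)[...,::-1])
```

```text
[-0.20739615  0.47491681 -0.81787083]
False [0.00055546 0.00697651 0.0497235 ] [ 0.51024699 -1.00255589 -1.89180684]
14.8417
```

View pics/G.png

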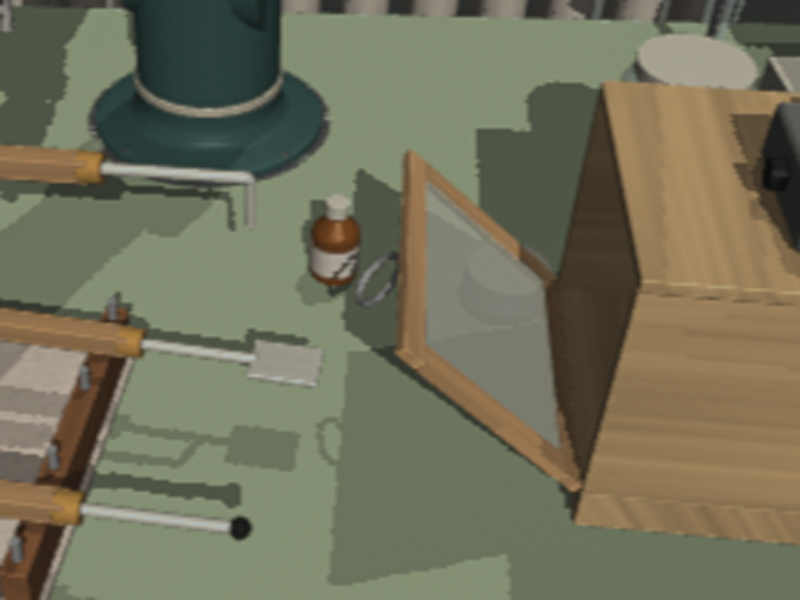

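The pole is unhooked and the hatch stays open. Next I'll lay the pole back where it was.

Run:
```python
from h import *
from rig import robot
a=1.42; g=np.array([.556,-.164,.071]); T=tool(a)
p=np.array(robot.get_state()['ee_pos'])
robot.move_linear([p[0],p[1],.25],.15)
robot.move_linear(g+[0,0,.18],.2,T)
robot.move_linear(g+[0,0,.03],.12)
h=robot.move_linear(g+[0,0,.0005],.04,None,8)
s=robot.get_state();print(h,s['ee_pos']-g,s['force'])
robot.gripper_to(.09); robot.pause(.3)
robot.move_linear(g+[0,0,.2],.12)
robot.pause(.3)
i=robot.grab_frame("scene");j=robot.grab_frame("side");print(robot.get_state()['time'])
R=lambda i,x,y,w,h,W,H:cv2.resize(i[y:y+h,x:x+w],(W,H),interpolation=cv2.INTER_CUBIC)[...,::-1]
cv2.imwrite("pics/H.png",np.hstack([R(i,100,150,200,300,400,600)[:,:],R(j,230,200,200,220,400,600)]))
```

```text
True [-3.29989400e-04  2.15852306e-04  1.92863144e-05] [-1.93385179  1.61767185  6.75424658]
21.775
```

View pics/H.png

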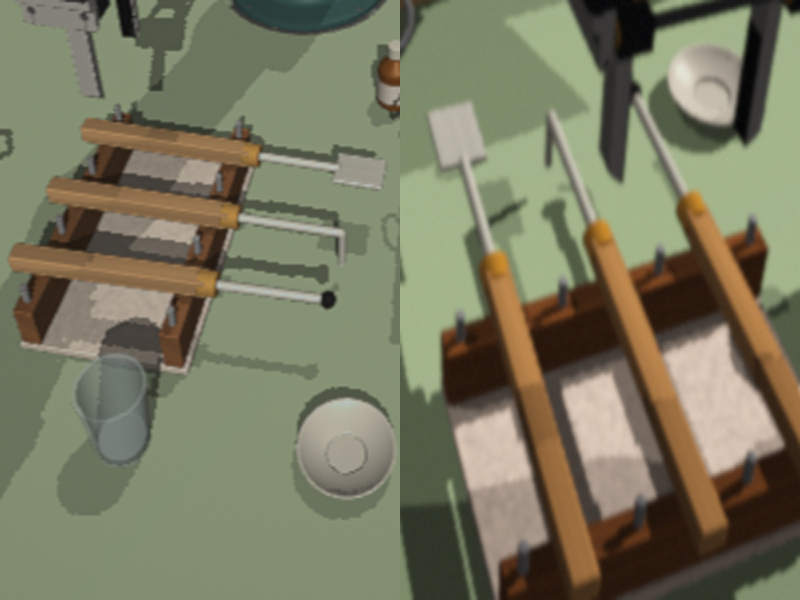

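The pole lies in the middle bay across both rails with its hook down at scene (271,266), as it lay before. The gripper is clear of it.

```bash
python3 -c "
from rig import robot
print(robot.sign_off())"
```

```text
the job is handed in; nothing more can be done
None
```

The hatch was pulled open to its stop, the hook pole lies back across both rails of the rack with its hook down, and the job was handed in at about 22 s of the 51 s allowed; no verdict was returned.

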